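Run the vial carousel back to a skipped vial and give it its grinding ball

TASK

The vial with the red collar was skipped when grinding balls were dealt out. Lift the pawl of the vial carousel clear of the ratchet teeth, let the spring turn the drum back until the red-collared vial comes under the funnel, and let the pawl down so that it holds the drum there in its notch. Then take the steel ball from the blue rest and drop it through the funnel into that vial, without shoving the other things on the bench about.

Things in the scene. Friction and masses are not known exactly. Their poses are not given: they have to be found in the camera images.
- carousel: hand-indexed vial carousel, fixed on the bench; grey base plate 226 x 300 mm (long side along own y, -162 to +138 mm), top at z 12 mm; origin on the bench under the drum's axis, z up. The funnel stands over the vial circle at own (0, +66) mm, held by a rod at own (0, +120) mm, 102 mm high; the pawl's nose rests on the tooth ring opposite, at own (0, -90) mm
- drum_top (a point): top of the drum's axis, z 63 mm. The drum, 195 mm across, carries 12 open glass vials (24 mm across, rims at z 71 mm) on a circle of radius 66 mm, one each 30 degrees; outside them a ring of 12 steel ratchet teeth (radius 83 to 97 mm, 7 mm high, crests at z 35 mm), one to a vial. Every vial but the red-collared one already has its ball
- drum (a joint): drum angle, rad, counter-clockwise from above, 0 to 3.14; red-collared vial under the funnel at 1.047; a notch (a vial) is 0.524. A damped spring turns it back towards 0 at 0.19 to 0.25 rad/s while the pawl is clear (2.5 s a notch). Starts 1 to 3 notches above 1.047, may creep onto the pawl for the first 2.5 s. Pawl dropped between two notches: it runs down to the lower one and is held
- pawl (a joint): pawl angle, rad: 0 = fully down in a notch, grows as it is lifted, up to 0.5; its nose is clear of the tooth crests above 0.12 and reads 0 to 0.11 when lying on the slope of a tooth. Gravity and a light spring push it down (about 1 N at the knob); it does not stay up by itself. If the drum has run past, it can be turned forward by hand under the pawl
- pawl_hinge (a point): the pawl's level hinge axis, which runs along the carousel's own y at own x -62 mm, z 42.5 mm (this point: own y -90 mm); does not move on the carousel. The pawl's arm runs from here along own +x to the nose at own x 0, its top at z 47 mm
- pawl_knob (a point): centre of the black ball knob, 18 mm across, on an upright stem outside the drum: with the pawl down at the carousel's own (4, -140, 78) mm, i.e. 66 mm in x and 36 mm in z from the hinge axis. A lift of 0.25 rad raises it 15 mm and takes it 11 mm to own -x. Grip it from above, fingers closing along the carousel's y, where it can turn between them; a rod runs below it to the pawl, its top at z 49 mm
- funnel_mouth (a point): centre of the top rim of the white funnel, z 127 mm; the mouth is about 64 mm across inside, the spout 20 mm inside, its lower end 6 mm above the vial rims; it does not move on the carousel
- red_vial (a point): centre of the inner floor of the glass vial with the red collar (inside 20 mm across, 40 mm deep, floor at z 31 mm); it turns with the drum
- ball_center (a point): centre of the loose 15 mm stainless steel grinding ball (about 14 g); it starts in the middle cup of the ball rest, its centre 40 mm above the bench
- ball_rest: blue ball rest, fixed: a narrow bar 90 mm long (own x), 11 mm thick (own y), with three small cups 13 mm across on top (rims at z 34 mm, the ball in the middle one), on a foot 96 x 40 mm, 6 mm high; origin under its middle, on the bench. Grip the ball across the bar, fingers closing along own y
- reagent_bottle: bystander: white bottle with screw cap, 47 mm across, 100 mm high; origin under its middle
- tip_box: bystander: green pipette-tip box, 78 x 125 x 71 mm; origin under its middle
- tip_refill: bystander: pale green blister of tips, 60 x 115 x 30 mm; origin under its middle
- marker_red: bystander: red felt marker, 131 mm long (own y), lying; origin under its middle
- plate_left_1: bystander: culture plate, 93 mm across, 15 mm high; origin under its middle

How it is judged:
On the way, in this order (a step that is already met when the one before it is completed fails the run):
1. the pawl is lifted clear of the teeth (value of joint pawl above 0.12 rad), for 0.2 s.
2. the drum is held by the seated pawl with the red-collared vial under the funnel, the ball not yet in it (value of joint drum between 1 and 1.1 rad and value of joint pawl below 0.04 rad and distance between ball_center and red_vial above 0.05 m), for 0.5 s.
At the end, for the whole second after the job is handed in: The ball lies at rest on the floor of the red-collared vial (centre within 6 mm of the vial's axis and less than 12 mm above its floor); the drum stands at 1.0 to 1.1 rad with that vial under the funnel, and the pawl is down in its notch (below 0.04 rad) (horizontal distance between ball_center and red_vial below 0.006 m and z of ball_center in the frame of red_vial between 0 and 0.012 m and value of joint drum between 1 and 1.1 rad and value of joint pawl below 0.04 rad and linear speed of ball below 0.05 m/s); the robot touches nothing.
It fails at once if a bystander on the bench is shoved more than 3 cm (distance of any of reagent_bottle, tip_box, tip_refill, marker_red, plate_left_1 from where it was at the start of the episode above 0.03 m).
It also fails if it takes over 58 s, if anything falls off the work surface, if the arm or the gripper's body presses on something with over 40 N, if the wrist force passes 120 N, or if a joint passes its speed limit or range.

ROBOT

A 6-joint arm with a two-finger parallel gripper is mounted at the origin on a cart in front of the work surface, level with it; the furniture and walls round the work are solid. World frame = base frame: x ahead of the robot, y to its left, z up, the work surface at z = 0. Lengths are in m, angles in rad, forces in N, time in s.
With the tool pointing down it reaches from about 0.25 to 0.725 m from the base axis. Payload 9.7 kg.
Tool frame: the origin (TCP) lies on the centre line of the jaws, within the pads' length; the fingertips stand 22 mm ahead of it and the grasp point (between the pads) lies 3 mm ahead of it (ctrl.tcp_to_tips is the distance from the TCP to the fingertips, in m); z points along the fingers, y is the direction in which the jaws open and shut (so a half turn about z gives the same grasp; the last joint's range is limited). The gripper opens to 85 mm and grips with 20 to 120 N. Pads are 22 mm wide; open, the fingers measure 114 mm over their backs; the gripper's body (76 mm by 85 mm) begins 54 mm behind the grasp point. The pads swing forward as they close: fully open they stand 13 mm farther back than shut.
Start: joints at [-1.142, 0.087, 0.176, 1.66, 0, 1.571], TCP at [0.229, -0.5, 0.253] pointing down, gripper open.
Joint ranges: [-3.13, 3.13], [-0.85, 1.81], [-1.15, 1.24], [-2.2, 2.28], [-1.44, 1.52], [-3.14, 3.14]. Speed limits (rad/s): [2.22, 2.22, 2.57, 3.14, 3.14, 3.14].

INTERFACE

Orientations are given as a unit quaternion [w, x, y, z].
In Python, from cell import telemetry, viewer, ctrl gives the robot as it stands. The module is installed in compiled form; this text tells all that it offers.
- The arm moves only by the tool drive_tool, never from a script. Its arguments are lists of equal length, an entry for each row: "hand": the finger opening in mm, from 0 to 85.4; "translation": the shift along the tool's x, y, z in mm, a list of three; "rot": the turn, a rotation vector about the tool's x, y, z in degrees, a list of three. In form: {"hand": [hand, ...], "translation": [[tx, ty, tz], ...], "rot": [[ax, ay, az], ...]}. A call has 1 to 8 rows; each row shifts and turns the commanded pose from where the row before left it, along the tool's axes as they then stand; what a row does not reach is not made up. A row lasts 1/12 s, in which the tool goes at most 41.7 mm and 7.16 degrees, less where a joint would pass 70% of its speed; a pose out of reach is approached as far as the arm can. A call with a gripper value outside its range is refused whole. The fingers move at their own pace and stop on an object; "grip_force" is the grip in N (left out, the last holds). Time passes only in rows, so rows that do not move let the fingers close. It gives the time, the measured TCP pose, the force and the opening at its end, in the units of the state.
- telemetry.get_obs(): the state, without advancing time (a new reading comes with each control period).
- viewer.capture(name): name is "side" or "top"; returns a dict with "pixels" (384x512x3 uint8, red, green, blue), "camera_matrix" (3x3 intrinsics, pixels), "k1" (the pictures are not rectified: a ray, as slopes to the right and down, at radius r is drawn at 1 + k1 r^2 times it, then the intrinsics apply), "rvec" (rotation vector, rad) and "tvec" (3), from world to camera coordinates, as OpenCV has them. Camera axes: x right, y down, z forward; pixel columns grow to the right and rows downward; lengths in m; the calibration is good to about 2 mm. A picture is of the moment at which its call begins. There is no depth.
- ctrl.hand_in(): hands the job in, once; it reports no verdict.
The state is a dict: "time": time; "joint_positions": joint angles; "joint_velocities": joint speeds; "tau": joint torques, N m; "ee_pos": TCP position; "ee_rot": TCP orientation; "ft_force": force on the tool from outside, world axes, zero at the start; "wrist_torque": the same for the moment, N m; "gripper_width": opening from 0.0 (shut) to 1.0 (fully open).
Only numpy, scipy, OpenCV 4.12 (cv2) and the standard library are available. Lean on these libraries where they do the work, as an engineer would, in place of code of your own. Each camera call takes 0.05 s, during which the arm holds its last target. There are 200 camera calls.

## Working session

There is one attempt and no reset: what is moved stays moved. The work goes in short steps, Python scripts to look and compute and a tool call to move; the robot and the scene stay as the last step left them, time stands still between calls to the robot, and variables do not carry over. Pictures are saved under pics/ and viewed, about 8 in all and at most 12, crops included, and the job is handed in when it is done.

Besides the shell and the picture viewer there is one more tool, called after "Request:" as name(argument=value, ...), one argument or row to a line, values as JSON. drive_tool: Moves the arm, as the interface text tells. Its arguments: {"type":"object","properties":{"hand":{"type":"array"},"translation":{"type":"array"},"rot":{"type":"array"},"grip_force":{"type":"number"}},"required":["hand","translation","rot"]}

```bash
mkdir -p pics; cat > h.py <<'E'
import numpy as np, cv2
from cell import telemetry, viewer, ctrl
from scipy.spatial.transform import Rotation as R
def cap(n,save=None,crop=None,scale=1):
    d=viewer.capture(n); p=np.asarray(d["pixels"])
    if save:
        q=p if crop is None else p[crop[1]:crop[3],crop[0]:crop[2]]
        q=cv2.resize(q,None,fx=scale,fy=scale,interpolation=cv2.INTER_CUBIC)
        cv2.imwrite("pics/"+save,q[:,:,::-1])
    return d
def ray(d,u,v):
    K=np.array(d["camera_matrix"]);x=(u-K[0,2])/K[0,0];y=(v-K[1,2])/K[1,1]
    s=cv2.undistortPoints(np.array([[[u,v]]],float),K,np.array([d["k1"],0,0,0,0.]))[0,0]
    M=cv2.Rodrigues(np.array(d["rvec"],float))[0];t=np.array(d["tvec"],float).ravel()
    return -M.T@t, M.T@np.array([s[0],s[1],1])
def onz(d,u,v,z):
    o,r=ray(d,u,v); return o+r*(z-o[2])/r[2]
def proj(d,P):
    return cv2.projectPoints(np.array(P,float).reshape(-1,1,3),np.array(d["rvec"],float),np.array(d["tvec"],float),np.array(d["camera_matrix"]),np.array([d["k1"],0,0,0,0.]))[0][:,0]
def tri(d1,p1,d2,p2):
    o,a=ray(d1,*p1);q,b=ray(d2,*p2)
    s=np.linalg.lstsq(np.c_[a,-b],q-o,rcond=None)[0]
    A=o+s[0]*a;B=q+s[1]*b; return (A+B)/2,np.linalg.norm(A-B)
E
python3 - <<'E'
from h import *
for n in("top","side"):
    d=cap(n,n+"0.png",scale=1.5); print(n,d["k1"],ray(d,256,192))
print(telemetry.get_obs())
E
```

```text
top -0.04857434188546123 (array([0.35248623, 0.07585857, 1.39526454]), array([ 0.15168131,  0.04032294, -0.98776737]))
side -0.011591591357303144 (array([ 0.46215519, -0.80806356,  0.84512744]), array([ 0.08207493,  0.78379192, -0.61565982]))
{'time': 0.1, 'joint_positions': array([-1.14200952e+00,  8.74290214e-02,  1.75218784e-01,  1.65980727e+00,
        2.41068988e-05,  1.57080760e+00]), 'joint_velocities': array([-0.00062878, -0.0012025 ,  0.0021387 , -0.00085049, -0.0011656 ,
        0.00056899]), 'tau': array([-1.55956113e-03, -5.21559370e+01,  4.65654874e+01,  1.60272449e-02,
       -6.42261693e-05,  4.60825703e-06]), 'ee_pos': array([ 0.2286039 , -0.50004417,  0.25264356]), 'ee_rot': array([-5.99173350e-04,  9.77106648e-01,  2.12749206e-01, -1.18131521e-04]), 'ft_force': array([ 0.11348492,  0.2341503 , -0.28661173]), 'wrist_torque': array([0.02752643, 0.0745886 , 0.05209633]), 'gripper_width': 0.9975085679325707}
```

View pics/top0.png

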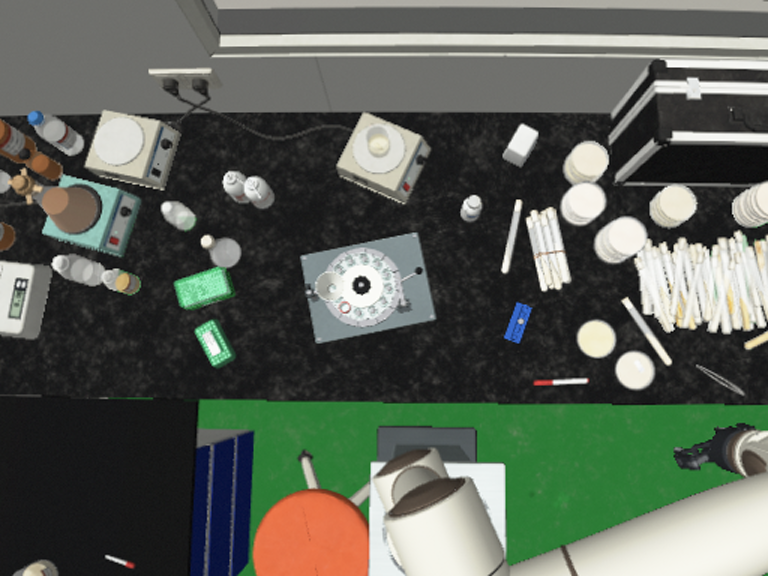

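View pics/side0.png

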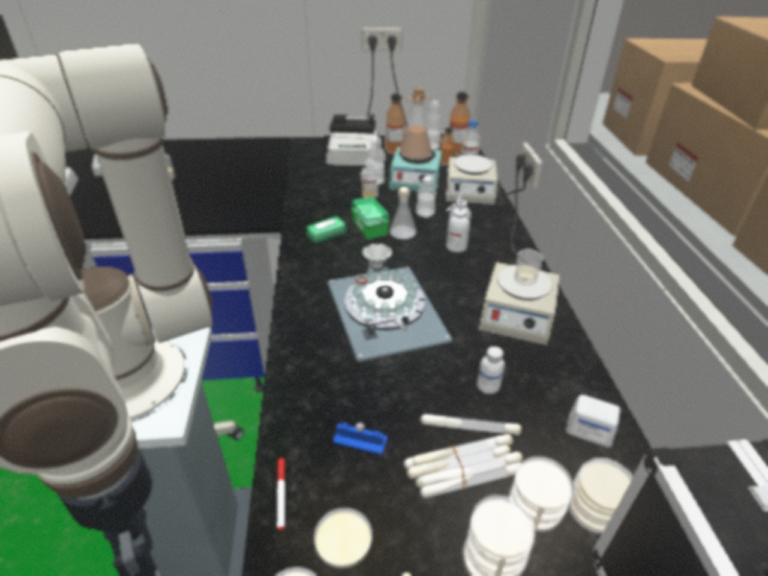

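The top view shows the carousel in the middle (plate corners about (201,172), (279,155), (291,215), (211,229) at 1x). The funnel is on its left, the black knob near (279,181), the red collar near (230,205) and the blue rest near (345,215). Next I crop closer.

```bash
python3 - <<'E'
from h import *
d=cap("top"); s=cap("side")
a=d["pixels"][145:240,190:370]; b=s["pixels"][155:310,200:310]
a=cv2.resize(np.asarray(a),None,fx=4.4,fy=4.4,interpolation=cv2.INTER_CUBIC);
b=cv2.resize(np.asarray(b),None,fx=3.8,fy=3.8,interpolation=cv2.INTER_CUBIC)
cv2.imwrite("pics/tc.png",a[:,:,::-1]);cv2.imwrite("pics/sc.png",b[:,:,::-1])
for n,q in(("top",d),("side",s)):
    p=np.asarray(q["pixels"]); h=cv2.cvtColor(p,cv2.COLOR_RGB2HSV)
    m=cv2.inRange(h,(105,130,60),(125,255,255))
    k,l,st,c=cv2.connectedComponentsWithStats(m)
    for i in range(1,k):
        if 60<st[i,4]<1500: print(n,"blue",st[i],c[i])
    m=cv2.inRange(h,(0,90,70),(8,255,255))|cv2.inRange(h,(170,90,70),(180,255,255))
    k,l,st,c=cv2.connectedComponentsWithStats(m)
    for i in range(1,k):
        if 3<st[i,4]<300 : print(n,"red",st[i],c[i])
E
```

```text
top blue [18 74 11  9 77] [23. 78.]
top blue [336 201  19  28 282] [344.71631206 214.93617021]
top blue [154 288  15  96 729] [161.01371742 331.59259259]
top blue [139 293  17  91 893] [146.82642777 337.72116461]
top blue [127 298  13  86 536] [132.85447761 344.06716418]
top red [ 0 83  7 16 31] [ 3.83870968 92.06451613]
top red [39 84  6 11 16] [42.4375 90.0625]
top red [269 122   4   5  15] [270.46666667 124.33333333]
top red [ 73 158   6   5  24] [ 75.58333333 160.16666667]
top red [355 253  13   4  49] [361.36734694 254.51020408]
top red [ 83 374   7   5  24] [ 86.16666667 376.25      ]
side blue [128 168  36  19 540] [146.98148148 176.97407407]
side blue [ 64 171  24  11 156] [ 77.32692308 174.78846154]
side blue [141 194  29  28 674] [154.55637982 207.55341246]
side blue [136 227  40  26 822] [155.78345499 239.7919708 ]
side blue [221 281  38  22 521] [239.61804223 292.04414587]
side red [413  60   9   6  14] [417.          62.64285714]
side red [301  83  10   3  14] [305.57142857  84.        ]
side red [259  84   5   2   6] [261.16666667  84.33333333]
side red [451  96  14  11  37] [458.08108108 101.18918919]
side red [265 115   3   4   7] [265.85714286 116.42857143]
side red [328 207   4   6  19] [329.73684211 209.47368421]
side red [184 304   7  16 104] [187.03846154 312.03846154]
side red [185 351   5   3  12] [187.08333333 352.25      ]
```

View pics/tc.png

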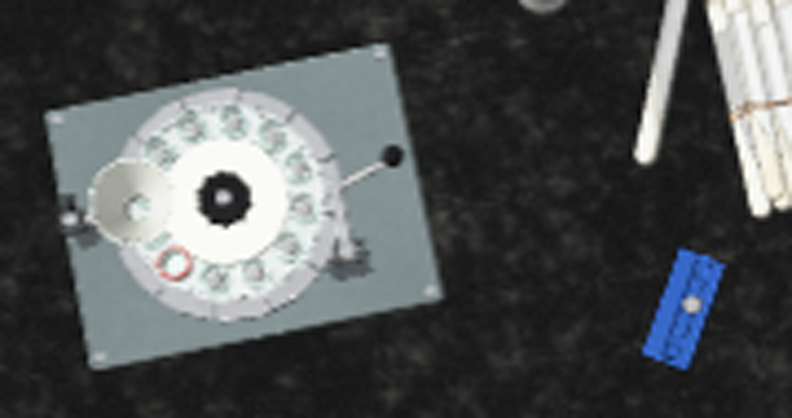

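View pics/sc.png

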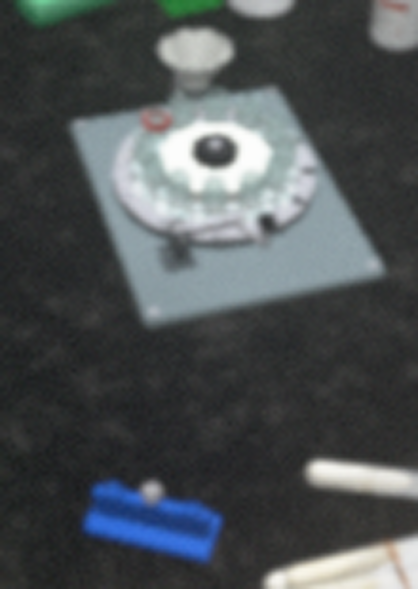

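The top crop shows the plate corners at (46,110), (387,43), (442,298), (93,370), the axis knob at (223,197), the pawl knob at (392,156), the red vial at (174,263) and the ball at (692,304). The side crop shows the pawl knob at (267,222), the ball at (152,491) and the drum top at (214,150).

```bash
python3 - <<'E'
from h import *
d=cap("top"); s=cap("side")
T=lambda u,v:((u+.5)/4.4+189.5,(v+.5)/4.4+144.5); S=lambda u,v:((u+.5)/3.8+199.5,(v+.5)/3.8+154.5)
C=np.array([onz(d,*T(*p),.012) for p in[(46,110),(387,43),(442,298),(93,370)]])[:,:2] # UL UR LR LL
print(C, [np.linalg.norm(C[i]-C[i-1]) for i in range(4)])
y=(C[0]-C[1]+C[3]-C[2]);x=(C[0]-C[3]+C[1]-C[2]);x/=np.linalg.norm(x);y/=np.linalg.norm(y)
th=np.arctan2(x[1]-y[0],x[0]+y[1]); print("yaw",np.degrees(th),np.degrees(np.arctan2(x[1],x[0])),np.degrees(np.arctan2(-y[0],y[1])))
Rm=np.array([[np.cos(th),-np.sin(th)],[np.sin(th),np.cos(th)]])
o=C.mean(0)-Rm@[0,-.012]; print("origin",o)
own=lambda P:(Rm.T@(np.array(P)[:2]-o))*1000
for n,t,q,z in[("knob",(392,156),(267,222),.078),("drumtop",(223,197),(214,150),.063),("ball",(692,304),(152,491),.04)]:
    P=onz(d,*T(*t),z);Q=onz(s,*S(*q),z);print(n,P,Q,tri(d,T(*t),s,S(*q)),own(P),own(Q))
P=onz(d,*T(174,263),.069);w=own(P);print("red",w,np.linalg.norm(w),np.degrees(np.arctan2(w[1],w[0]))-90)
P=onz(d,*T(131,201),.127);print("funnel",P,own(P),"pred",o+Rm@[0,.066],"knob",o+Rm@[.004,-.14])
P=[onz(d,*T(*p),.006) for p in[(684,248),(725,264),(686,370),(642,352)]];P=np.array(P);print("rest",P.mean(0),np.degrees(np.arctan2(*(P[0]-P[3]+P[1]-P[2])[[1,0]])),np.linalg.norm(P[0]-P[3]),np.linalg.norm(P[0]-P[1]))
E
```

```text
[[0.64803174 0.34345426]
 [0.70837621 0.05342154]
 [0.4906913  0.00657442]
 [0.42783607 0.29579184]] [np.float64(0.22529500658774376), np.float64(0.2962438797653121), np.float64(0.22266875147901688), np.float64(0.29596874236300225)]
yaw 12.093384117574425 12.179548663987068 12.007219571161782
origin [0.56621976 0.1865442 ]
knob [0.59808157 0.05000097 0.078     ] [0.59950647 0.05292271 0.078     ] (array([0.59835134, 0.05005054, 0.08042505]), np.float64(0.0014193741653720816)) [   2.54812982 -140.18821815] [   4.55353178 -137.62984624]
drumtop [0.56602491 0.18643877 0.063     ] [0.56508587 0.17547422 0.063     ] (array([0.566897  , 0.1871803 , 0.05379789]), np.float64(0.0011908436728038595)) [-0.21261579 -0.06227107] [ -3.42795816 -10.58674822]
ball [ 0.48478842 -0.195135    0.04      ] [ 0.48502444 -0.19344306  0.04      ] (array([ 0.48479847, -0.19478105,  0.04172137]), np.float64(0.0003554455042712331)) [-159.58812996 -356.14843426] [-159.00287559 -354.54349268]
red [-46.0171177   48.38785487] 66.77544174539335 43.561466751985165
funnel [0.55204492 0.25230717 0.127     ] [-0.08255193 67.27323223] pred [0.55239239 0.25107949] knob [0.59946179 0.05048918]
rest [ 0.4845065  -0.19548704  0.006     ] -22.05460632742335 0.09469610412752445 0.03646229499209626
```

Request:
drive_tool(
  hand=[40,40,40,40,40,40,40,40],
  translation=[
    [0,0,0],
    [0,0,0],
    [28,-27,0],
    [28,-27,0],
    [28,-27,0],
    [28,-27,0],
    [28,-27,0],
    [28,-27,0],
  ],
  rot=[
    [0,0,6.24],
    [0,0,6.24],
    [0,0,0],
    [0,0,0],
    [0,0,0],
    [0,0,0],
    [0,0,0],
    [0,0,0],
  ],
  grip_force=20,
)

```text
time: 0.97
ee_pos: [0.3596, -0.305, 0.2534]
ee_rot: [0.0, 0.994, 0.105, 0.0]
ft_force: [0.8, -0.4, -0.1]
gripper_width: 0.467
```

Request:
drive_tool(
  hand=[40,40,40,40,40,40,40,40],
  translation=[
    [28,-27,0],
    [28,-27,0],
    [28,-27,0],
    [28,-27,0],
    [28,-27,0],
    [28,-27,5],
    [28,-27,10],
    [28,-27,10],
  ],
  rot=[
    [0,0,0],
    [0,0,0],
    [0,0,0],
    [0,0,0],
    [0,0,0],
    [0,0,0],
    [0,0,0],
    [0,0,0],
  ],
)

```text
time: 1.63
ee_pos: [0.5337, -0.0466, 0.2284]
ee_rot: [0.0, 0.994, 0.105, 0.001]
ft_force: [0.1, -1.1, 0.4]
gripper_width: 0.469
```

```bash
cat >> h.py <<'E'
def go(tx,ty,tz=None,phi=12.09):
    o=telemetry.get_obs();p=o["ee_pos"];M=R.from_quat(np.roll(o["ee_rot"],-1)).as_matrix()
    f=np.degrees(np.arctan2(M[1,0],M[0,0]))
    w=np.array([tx,ty,p[2] if tz is None else tz])-p
    print("t",o["time"],"pos",p.round(4),"phi",f.round(2),"tilt",M[2].round(4),"need mm(tool)",(M.T@w*1000).round(1),"rotz",round(f-phi,2),"w",o["gripper_width"],"F",o["ft_force"].round(2))
E
python3 -c "
from h import *
go(.599,.0503,.081)"
```

```text
t 1.6333 pos [ 0.5337 -0.0466  0.2284] phi 12.1 tilt [ 1.1e-03  4.0e-04 -1.0e+00] need mm(tool) [ 84.  -81.1 147.5] rotz 0.01 w 0.46947273280889396 F [ 0.09 -1.07  0.41]
```

Request:
drive_tool(
  hand=[40,40,40,40,40,40],
  translation=[
    [28,-27,15],
    [28,-27,25],
    [28,-27,30],
    [0,0,18],
    [0,0,10],
    [0,0,0],
  ],
  rot=[
    [0,0,0],
    [0,0,0],
    [0,0,0],
    [0,0,0],
    [0,0,0],
    [0,0,0],
  ],
)

```text
time: 2.13
ee_pos: [0.5913, 0.0402, 0.1346]
ee_rot: [-0.0, 0.994, 0.106, -0.002]
ft_force: [-0.1, -0.5, 0.6]
gripper_width: 0.47
```

```bash
python3 - <<'E'
from h import *
d=cap("top");s=cap("side")
a=cv2.resize(np.asarray(d["pixels"])[140:240,190:310],None,fx=4,fy=4,interpolation=cv2.INTER_CUBIC)
b=cv2.resize(np.asarray(s["pixels"])[140:250,205:305],None,fx=3.2,fy=400/110,interpolation=cv2.INTER_CUBIC)
b=cv2.resize(b,(320,400))
cv2.imwrite("pics/j1.png",np.hstack([a[:400],b])[:,:,::-1])
go(.599,.0503,.081)
E
```

```text
t 2.2333 pos [0.5923 0.0395 0.1382] phi 12.04 tilt [ 4.e-04  2.e-04 -1.e+00] need mm(tool) [ 8.7 -9.2 57.2] rotz -0.05 w 0.464516996975136 F [-0.45 -0.46  0.54]
```

View pics/j1.png

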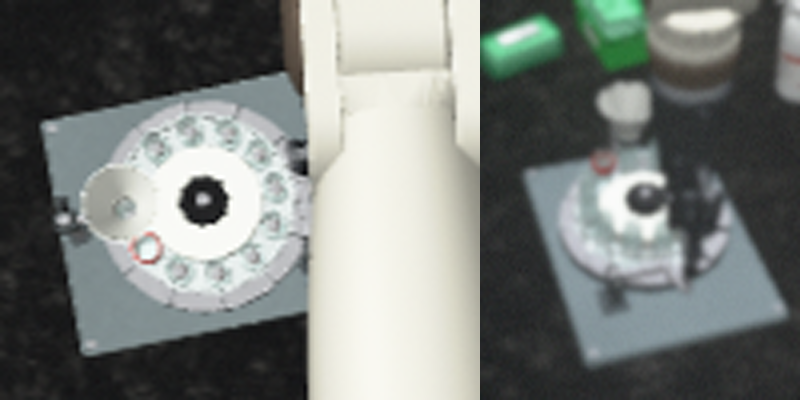

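The drum has crept onto the pawl. The red collar at (147,248) is about 30° from the funnel, which is one notch above target. Fingers are above the knob; I descend and grip.

Request:
drive_tool(
  hand=[40,40,40,40,40,40],
  translation=[
    [9,-9,5],
    [0,0,15],
    [0,0,17],
    [0,0,15],
    [0,0,5],
    [0,0,0],
  ],
  rot=[
    [0,0,0],
    [0,0,0],
    [0,0,0],
    [0,0,0],
    [0,0,0],
    [0,0,0],
  ],
)

```text
time: 2.73
ee_pos: [0.5993, 0.0506, 0.0801]
ee_rot: [-0.0, 0.994, 0.105, -0.0]
ft_force: [-0.2, -0.5, 0.8]
gripper_width: 0.471
```

```bash
python3 - <<'E'
from h import *
d=cap("top");s=cap("side")
b=cv2.resize(np.asarray(s["pixels"])[170:240,220:300],(640,560),interpolation=cv2.INTER_CUBIC)
cv2.imwrite("pics/j2.png",b[:,:,::-1])
go(.599,.0503,.081)
h=cv2.cvtColor(np.asarray(d["pixels"]),cv2.COLOR_RGB2HSV)[190:225,210:250]
m=cv2.inRange(h,(0,60,70),(8,255,255))|cv2.inRange(h,(170,60,70),(180,255,255))
v,u=np.nonzero(m);print(len(u));P=onz(d,u.min()/2+u.max()/2+210,v.min()/2+v.max()/2+190,.069)[:2]-[.5664,.1866]
print(np.hypot(*P),np.degrees(np.arctan2(P[1],P[0]))-90-12.09)
E
```

```text
t 2.8333 pos [0.6001 0.0508 0.0817] phi 12.06 tilt [ 1.7e-03  1.0e-04 -1.0e+00] need mm(tool) [-1.1  0.2  0.7] rotz -0.03 w 0.4673957485712438 F [-0.49 -0.08  0.  ]
10
0.06802086553476219 29.513935887473455
```

View pics/j2.png

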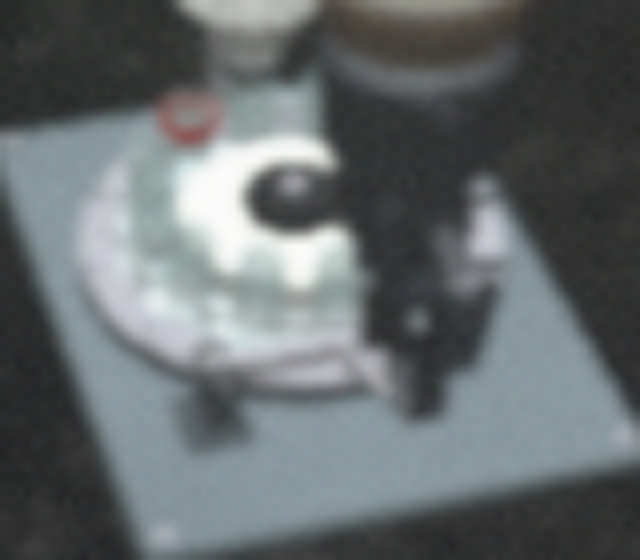

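Measured drum angle is about 29.5° above target, so one notch. The fingers straddle the knob (glint at about (417,320) between them). Now I close.

Request:
drive_tool(
  hand=[10,10,10,10,10,10],
  translation=[
    [0,0,0],
    [0,0,0],
    [0,0,0],
    [0,0,0],
    [0,0,0],
    [0,0,0],
  ],
  rot=[
    [0,0,0],
    [0,0,0],
    [0,0,0],
    [0,0,0],
    [0,0,0],
    [0,0,0],
  ],
  grip_force=20,
)

```text
time: 3.33
ee_pos: [0.6006, 0.0497, 0.0818]
ee_rot: [0.001, 0.994, 0.105, 0.001]
ft_force: [2.6, -7.3, 2.2]
gripper_width: 0.192
```

Request:
drive_tool(
  hand=[10,10,10,10,10,10,10,10],
  translation=[
    [-3.2,0,-5.4],
    [-3.6,0,-5],
    [-4.2,0,-5],
    [0,0,0],
    [0,0,0],
    [0,0,0],
    [0,0,0],
    [0,0,0],
  ],
  rot=[
    [0,0,0],
    [0,0,0],
    [0,0,0],
    [0,0,0],
    [0,0,0],
    [0,0,0],
    [0,0,0],
    [0,0,0],
  ],
)

```text
time: 4.0
ee_pos: [0.5897, 0.0474, 0.0968]
ee_rot: [0.001, 0.994, 0.105, 0.001]
ft_force: [2.8, -6.9, -0.5]
gripper_width: 0.191
```

```bash
cat >> h.py <<'E'
def drum(d):
    h=cv2.cvtColor(np.asarray(d["pixels"]),cv2.COLOR_RGB2HSV)[180:225,200:250]
    m=cv2.inRange(h,(0,60,70),(8,255,255))|cv2.inRange(h,(170,60,70),(180,255,255))
    v,u=np.nonzero(m)
    if len(u)<4: return len(u)
    P=onz(d,u.min()/2+u.max()/2+200,v.min()/2+v.max()/2+180,.069)[:2]-[.5664,.1866]
    return len(u),np.hypot(*P),np.degrees(np.arctan2(P[1],P[0]))-90-12.09
E
python3 - <<'E'
from h import *
print(drum(cap("top"))); go(.599,.0503,.081)
E
```

```text
(8, np.float64(0.07184970391850667), np.float64(28.742805506544617))
t 4.05 pos [0.5897 0.0474 0.0968] phi 12.02 tilt [ 0.0023  0.0027 -1.    ] need mm(tool) [ 9.6 -1.  15.9] rotz -0.07 w 0.18690738100484292 F [ 3.07 -6.67 -1.19]
```

Request:
drive_tool(
  hand=[10,10,10],
  translation=[
    [0,0,0],
    [0,0,0],
    [0,0,0],
  ],
  rot=[
    [0,0,0],
    [0,0,0],
    [0,0,0],
  ],
)

```text
time: 4.3
ee_pos: [0.5897, 0.0474, 0.0969]
ee_rot: [0.001, 0.994, 0.105, 0.001]
ft_force: [3.0, -5.9, 0.0]
gripper_width: 0.189
```

```bash
python3 - <<'E'
from h import *
d=cap("top");print(drum(d))
a=cv2.resize(np.asarray(d["pixels"])[165:230,195:260],(500,500),interpolation=cv2.INTER_CUBIC)
s=cap("side");print(telemetry.get_obs()["time"])
b=cv2.resize(np.asarray(s["pixels"])[170:240,220:300],(300,500),interpolation=cv2.INTER_CUBIC)
cv2.imwrite("pics/j3.png",np.hstack([a,b])[:,:,::-1])
E
```

```text
(10, np.float64(0.06756258524905161), np.float64(24.052668029756152))
4.4
```

View pics/j3.png

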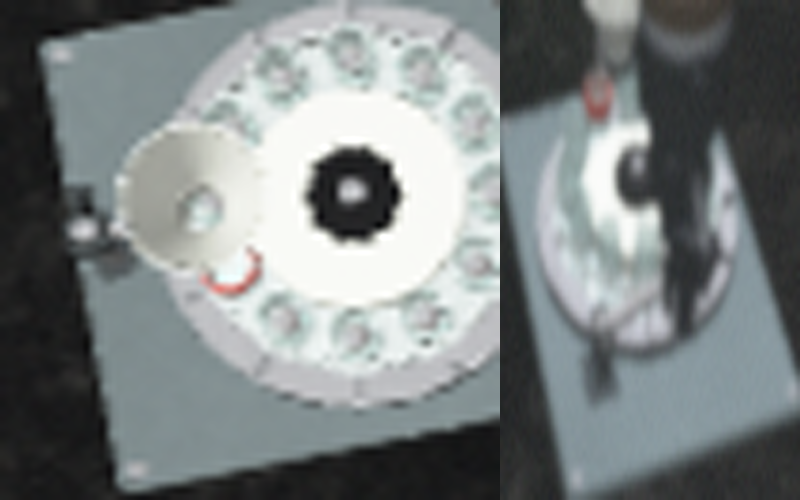

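The drum is turning back: the red ring at (232,268) is now partly under the funnel rim. Red is about 20° from target, so I lower the pawl now, between the notches.

Request:
drive_tool(
  hand=[10,10,10,10,10,10,10],
  translation=[
    [0,0,0],
    [0,0,0],
    [4.2,0,5],
    [3.6,0,5],
    [1.6,0,2.7],
    [0,0,0],
    [0,0,0],
  ],
  rot=[
    [0,0,0],
    [0,0,0],
    [0,0,0],
    [0,0,0],
    [0,0,0],
    [0,0,0],
    [0,0,0],
  ],
)

```text
time: 4.98
ee_pos: [0.5988, 0.0493, 0.0845]
ee_rot: [0.001, 0.995, 0.105, 0.001]
ft_force: [0.4, -7.1, 3.9]
gripper_width: 0.189
```

Request:
drive_tool(
  hand=[40,40,40,40],
  translation=[
    [0,0,0],
    [0,0,0],
    [0,0,0],
    [0,0,0],
  ],
  rot=[
    [0,0,0],
    [0,0,0],
    [0,0,0],
    [0,0,0],
  ],
)

```text
time: 5.32
ee_pos: [0.5979, 0.0507, 0.0832]
ee_rot: [-0.0, 0.994, 0.105, 0.0]
ft_force: [0.0, 0.6, 0.7]
gripper_width: 0.47
```

Request:
drive_tool(
  hand=[40,40,40,40,40,40,40,40],
  translation=[
    [0,0,-5],
    [0,0,-15],
    [0,0,-20],
    [0,0,-20],
    [0,0,-20],
    [0,0,-20],
    [0,0,0],
    [0,0,0],
  ],
  rot=[
    [0,0,0],
    [0,0,0],
    [0,0,0],
    [0,0,0],
    [0,0,0],
    [0,0,0],
    [0,0,0],
    [0,0,0],
  ],
)

```text
time: 5.98
ee_pos: [0.5984, 0.0507, 0.1844]
ee_rot: [-0.0, 0.994, 0.105, 0.001]
ft_force: [0.6, -0.5, -0.9]
gripper_width: 0.465
```

```bash
python3 - <<'E'
from h import *
go(.4848,-.195,.15,phi=-22.05)
E
```

```text
t 5.9833 pos [0.5984 0.0507 0.1844] phi 12.09 tilt [ 2.4e-03  2.0e-04 -1.0e+00] need mm(tool) [-162.7  216.4   34.1] rotz 34.14 w 0.4653867716363419 F [ 0.58 -0.53 -0.86]
```

Request:
drive_tool(
  hand=[40,40,40,40,40,40,40,40],
  translation=[
    [-20,27,0],
    [-20,27,0],
    [-20,27,0],
    [-20,27,0],
    [-20,27,0],
    [-20,27,0],
    [-20,27,0],
    [-22.7,27.4,0],
  ],
  rot=[
    [0,0,0],
    [0,0,0],
    [0,0,0],
    [0,0,0],
    [0,0,0],
    [0,0,0],
    [0,0,0],
    [0,0,0],
  ],
)

```text
time: 6.65
ee_pos: [0.483, -0.1961, 0.1818]
ee_rot: [-0.0, 0.994, 0.105, -0.001]
ft_force: [-0.3, 0.4, 0.9]
gripper_width: 0.466
```

Request:
drive_tool(
  hand=[40,40,40,40,40,40,40],
  translation=[
    [0,0,15],
    [0,0,20],
    [0,0,25],
    [0,0,20],
    [0,0,10],
    [0,0,0],
    [0,0,0],
  ],
  rot=[
    [0,0,6.83],
    [0,0,6.83],
    [0,0,6.83],
    [0,0,6.83],
    [0,0,6.83],
    [0,0,0],
    [0,0,0],
  ],
)

```text
time: 7.23
ee_pos: [0.4831, -0.1955, 0.092]
ee_rot: [-0.001, 0.982, -0.191, -0.001]
ft_force: [-0.2, -0.2, 0.5]
gripper_width: 0.465
```

```bash
python3 - <<'E'
from h import *
d=cap("top"); s=cap("side")
b=cv2.resize(np.asarray(s["pixels"])[250:320,200:280],(480,420),interpolation=cv2.INTER_CUBIC)
a=cv2.resize(np.asarray(d["pixels"])[165:230,195:260],(320,420),interpolation=cv2.INTER_CUBIC)
c=cv2.resize(np.asarray(d["pixels"])[170:210,250:300],None,fx=5,fy=4)
cv2.imwrite("pics/j4.png",np.hstack([a,b])[:,:,::-1])
go(.4848,-.195,.043,phi=-22.05)
E
```

```text
t 7.3333 pos [ 0.4841 -0.1959  0.0937] phi -22.05 tilt [ 7.e-04 -6.e-04 -1.e+00] need mm(tool) [ 0.3 -1.  50.7] rotz 0.0 w 0.4704077196848489 F [ 0.18 -0.09  1.52]
```

View pics/j4.png

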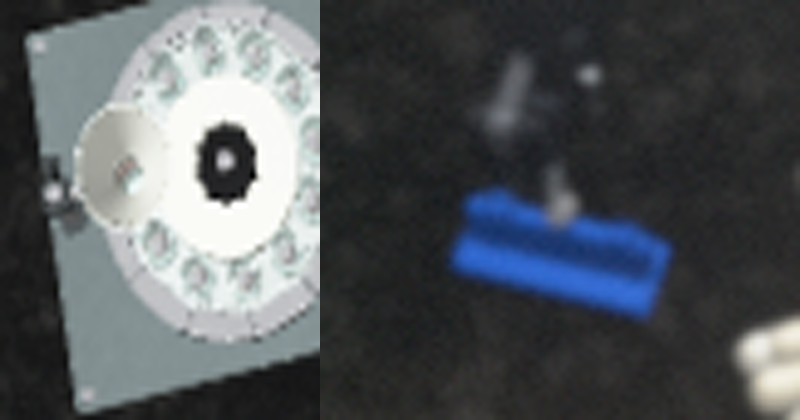

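Through the funnel's spout at (127,170) a reddish edge shows, so the red vial sits below. The ball at (563,208) is still in the rest below the open fingers. I descend and grip.

Request:
drive_tool(
  hand=[40,40,40,40,40,40],
  translation=[
    [0,-0.6,10],
    [0,0,15],
    [0,0,15],
    [0,0,9],
    [0,0,1.5],
    [0,0,0],
  ],
  rot=[
    [0,0,0],
    [0,0,0],
    [0,0,0],
    [0,0,0],
    [0,0,0],
    [0,0,0],
  ],
)

```text
time: 7.83
ee_pos: [0.4837, -0.1954, 0.0422]
ee_rot: [-0.0, 0.982, -0.191, -0.0]
ft_force: [-0.0, -0.2, 0.1]
gripper_width: 0.47
```

Request:
drive_tool(
  hand=[5,5,5,5,5,5,5],
  translation=[
    [0,0,0],
    [0,0,0],
    [0,0,0],
    [0,0,0],
    [0,0,0],
    [0,0,0],
    [0,0,0],
  ],
  rot=[
    [0,0,0],
    [0,0,0],
    [0,0,0],
    [0,0,0],
    [0,0,0],
    [0,0,0],
    [0,0,0],
  ],
  grip_force=25,
)

```text
time: 8.42
ee_pos: [0.4844, -0.1958, 0.0431]
ee_rot: [-0.0, 0.982, -0.191, 0.001]
ft_force: [0.7, -0.8, 4.9]
gripper_width: 0.147
```

Request:
drive_tool(
  hand=[5,5,5,5,5,5,5,5],
  translation=[
    [0,0,-5],
    [0,0,-15],
    [0,0,-25],
    [0,0,-30],
    [0,0,-30],
    [0,0,-30],
    [0,0,-15],
    [0,0,0],
  ],
  rot=[
    [0,0,0],
    [0,0,0],
    [0,0,0],
    [0,0,0],
    [0,0,0],
    [0,0,0],
    [0,0,0],
    [0,0,0],
  ],
)

```text
time: 9.08
ee_pos: [0.4849, -0.196, 0.1965]
ee_rot: [0.0, 0.982, -0.191, 0.003]
ft_force: [0.5, -0.3, -0.4]
gripper_width: 0.152
```

```bash
python3 - <<'E'
from h import *
d=cap("top"); s=cap("side")
b=cv2.resize(np.asarray(s["pixels"])[220:320,190:290],(400,400),interpolation=cv2.INTER_CUBIC)
b2=cv2.resize(np.asarray(s["pixels"])[155:250,205:305],(400,400),interpolation=cv2.INTER_CUBIC)
cv2.imwrite("pics/j5.png",np.hstack([b2,b])[:,:,::-1])
go(.5523,.2515,.19,phi=12.09)
E
```

```text
t 9.1833 pos [ 0.4839 -0.1956  0.1924] phi -21.97 tilt [ 1.e-04 -9.e-04 -1.e+00] need mm(tool) [-103.9 -440.2    2.8] rotz -34.06 w 0.1527002014265214 F [-0.36  0.5  -0.56]
```

View pics/j5.png

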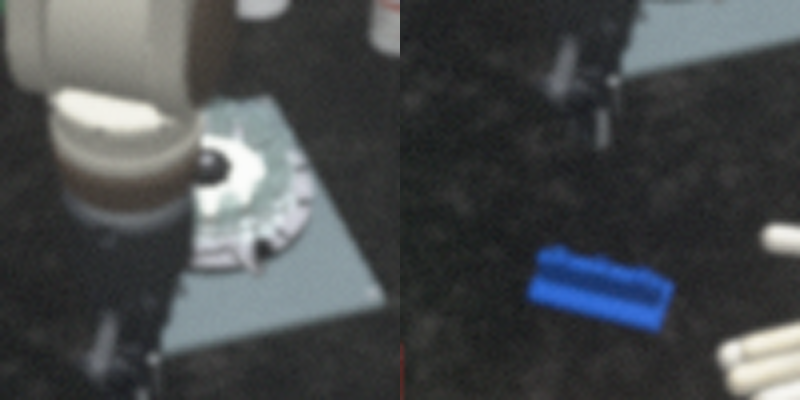

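```bash
python3 -c "
from h import *
print(telemetry.get_obs()['joint_positions'])"
```

```text
[-3.84593477e-01  5.35968419e-03 -2.63771742e-02  1.53900626e+00
  8.67637473e-04  3.14046468e+00]
```

Request:
drive_tool(
  hand=[5,5,5,5,5,5,5,5],
  translation=[
    [0,0,0],
    [0,0,0],
    [0,0,0],
    [0,0,0],
    [0,0,0],
    [0,0,0],
    [0,0,0],
    [0,0,0],
  ],
  rot=[
    [0,0,-6.8],
    [0,0,-6.8],
    [0,0,-6.8],
    [0,0,-6.8],
    [0,0,-6.8],
    [0,0,-6.8],
    [0,0,-6.8],
    [0,0,-6.8],
  ],
)

```text
time: 9.85
ee_pos: [0.4831, -0.1953, 0.1904]
ee_rot: [-0.001, 0.959, 0.282, -0.001]
ft_force: [1.0, -0.1, -0.7]
gripper_width: 0.148
```

Request:
drive_tool(
  hand=[5,5,5,5,5,5,5,5],
  translation=[
    [0,0,0],
    [0,0,0],
    [0,0,0],
    [0,0,0],
    [0,0,0],
    [0,0,0],
    [0,0,0],
    [0,0,0],
  ],
  rot=[
    [0,0,-6.8],
    [0,0,-6.8],
    [0,0,-6.8],
    [0,0,-6.8],
    [0,0,-6.8],
    [0,0,-6.8],
    [0,0,-6.8],
    [0,0,0],
  ],
)

```text
time: 10.52
ee_pos: [0.4832, -0.1954, 0.1906]
ee_rot: [-0.002, 0.764, 0.645, -0.0]
ft_force: [0.5, 0.4, -0.1]
gripper_width: 0.152
```

Request:
drive_tool(
  hand=[5,5,5,5,5,5,5,5],
  translation=[
    [10,0,0],
    [25,0,0],
    [30,0,0],
    [30,0,0],
    [30,0,0],
    [30,0,0],
    [30,0,0],
    [30,-2,0],
  ],
  rot=[
    [0,0,0],
    [0,0,0],
    [0,0,0],
    [0,0,0],
    [0,0,0],
    [0,0,0],
    [0,0,0],
    [0,0,0],
  ],
)

```text
time: 11.18
ee_pos: [0.5189, 0.0185, 0.1919]
ee_rot: [-0.001, 0.767, 0.641, 0.0]
ft_force: [0.2, -0.8, 0.5]
gripper_width: 0.148
```

Request:
drive_tool(
  hand=[5,5,5,5,5,5,5,5],
  translation=[
    [30,-3,0],
    [30,-3,0],
    [30,-2,0],
    [30,0,0],
    [30,0,0],
    [30,0,0],
    [30,0,0],
    [25,0,0],
  ],
  rot=[
    [0,0,0],
    [0,0,0],
    [0,0,0],
    [0,0,0],
    [0,0,0],
    [0,0,0],
    [0,0,0],
    [0,0,0],
  ],
)

```text
time: 11.85
ee_pos: [0.5513, 0.2519, 0.1919]
ee_rot: [-0.001, 0.767, 0.642, -0.0]
ft_force: [0.2, 0.2, -0.6]
gripper_width: 0.145
```

```bash
python3 -c "
from h import *
go(.5523,.2515,.152,phi=80)
print(telemetry.get_obs()['joint_positions'])"
```

```text
t 11.85 pos [0.5513 0.2519 0.1919] phi 79.82 tilt [ 4.e-04 -1.e-03 -1.e+00] need mm(tool) [-0.2  1.1 39.9] rotz -0.18 w 0.1454235194931496 F [ 0.17  0.21 -0.6 ]
[4.28145072e-01 2.08703384e-01 1.93552963e-01 1.55624178e+00
 8.98238633e-04 2.17668172e+00]
```

Request:
drive_tool(
  hand=[5,5,5,5,5,5],
  translation=[
    [0,1,10],
    [0,0,14],
    [0,0,12],
    [0,0,3],
    [0,0,0],
    [0,0,0],
  ],
  rot=[
    [0,0,0],
    [0,0,0],
    [0,0,0],
    [0,0,0],
    [0,0,0],
    [0,0,0],
  ],
)

```text
time: 12.35
ee_pos: [0.5528, 0.2488, 0.154]
ee_rot: [-0.0, 0.766, 0.642, 0.0]
ft_force: [-0.5, 1.2, 0.3]
gripper_width: 0.151
```

```bash
python3 - <<'E'
from h import *
s=cap("side")
p=np.asarray(s["pixels"])[130:250,190:310]
cv2.imwrite("pics/j6.png",cv2.resize(p,(600,600),interpolation=cv2.INTER_CUBIC)[:,:,::-1])
go(.5523,.2515,.152,phi=80)
print((proj(s,[[.5523,.2515,.127],[.5523,.2515,.149]])-[190,130])*5)
E
```

```text
t 12.4 pos [0.5531 0.2489 0.1545] phi 79.95 tilt [ 1.2e-03  8.0e-04 -1.0e+00] need mm(tool) [ 2.4 -1.2  2.5] rotz -0.05 w 0.14788234528093386 F [0.47 0.02 0.06]
[[303.61637322 187.66479166]
 [303.74327686 162.25858325]]
```

View pics/j6.png

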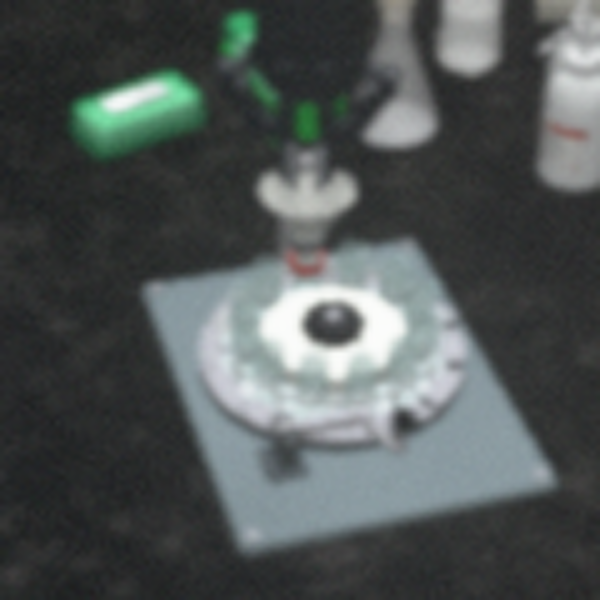

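The red collar at (306,262) is straight under the spout and the closed fingers are over the funnel mouth (307,188). After a 2 mm correction I release the ball.

Request:
drive_tool(
  hand=[5,5,5,5],
  translation=[
    [2,-1,1],
    [0,0,0],
    [0,0,0],
    [0,0,0],
  ],
  rot=[
    [0,0,0],
    [0,0,0],
    [0,0,0],
    [0,0,0],
  ],
)

```text
time: 12.73
ee_pos: [0.5524, 0.2513, 0.1532]
ee_rot: [-0.0, 0.766, 0.643, 0.001]
ft_force: [0.1, 0.5, 1.1]
gripper_width: 0.148
```

Request:
drive_tool(
  hand=[30,30,30,30,30,30,30,30],
  translation=[
    [0,0,0],
    [0,0,0],
    [0,0,0],
    [0,0,0],
    [0,0,0],
    [0,0,0],
    [0,0,0],
    [0,0,0],
  ],
  rot=[
    [0,0,0],
    [0,0,0],
    [0,0,0],
    [0,0,0],
    [0,0,0],
    [0,0,0],
    [0,0,0],
    [0,0,0],
  ],
)

```text
time: 13.4
ee_pos: [0.5523, 0.2513, 0.1529]
ee_rot: [-0.0, 0.766, 0.643, 0.0]
ft_force: [-0.5, 0.8, -1.1]
gripper_width: 0.356
```

Request:
drive_tool(
  hand=[30,30,30,30,30,30,30,30],
  translation=[
    [0,0,-10],
    [0,0,-25],
    [0,0,-25],
    [-30,0,-10],
    [-35,0,0],
    [-35,0,0],
    [-35,0,0],
    [-35,0,0],
  ],
  rot=[
    [0,0,0],
    [0,0,0],
    [0,0,0],
    [0,0,0],
    [0,0,0],
    [0,0,0],
    [0,0,0],
    [0,0,0],
  ],
)

```text
time: 14.07
ee_pos: [0.5224, 0.0825, 0.2237]
ee_rot: [0.0, 0.766, 0.643, 0.001]
ft_force: [0.6, 0.6, -0.0]
gripper_width: 0.353
```

Request:
drive_tool(
  hand=[30,30,30,30,30,30,30,30],
  translation=[
    [-35,0,0],
    [-35,0,0],
    [-35,0,0],
    [-35,0,0],
    [-35,0,0],
    [-35,0,0],
    [-20,0,0],
    [0,0,0],
  ],
  rot=[
    [0,0,0],
    [0,0,0],
    [0,0,0],
    [0,0,0],
    [0,0,0],
    [0,0,0],
    [0,0,0],
    [0,0,0],
  ],
)

```text
time: 14.73
ee_pos: [0.4823, -0.146, 0.2235]
ee_rot: [0.0, 0.767, 0.642, 0.0]
ft_force: [0.1, 0.9, 0.2]
gripper_width: 0.35
```

```bash
python3 - <<'E'
from h import *
d=cap("top"); s=cap("side")
a=cv2.resize(np.asarray(d["pixels"])[150:235,190:300],None,fx=4,fy=4,interpolation=cv2.INTER_CUBIC)
b=cv2.resize(np.asarray(s["pixels"])[155:245,215:305],(340,340),interpolation=cv2.INTER_CUBIC)
cv2.imwrite("pics/j7.png",np.hstack([a,b])[:,:,::-1])
go(.5523,.2515,.152,phi=80)
E
```

```text
t 14.8333 pos [ 0.4829 -0.1434  0.2233] phi 79.91 tilt [ 9.e-04  8.e-04 -1.e+00] need mm(tool) [400.9  -0.9  71.7] rotz -0.09 w 0.34980269157841704 F [-0.13  0.14  0.29]
```

View pics/j7.png

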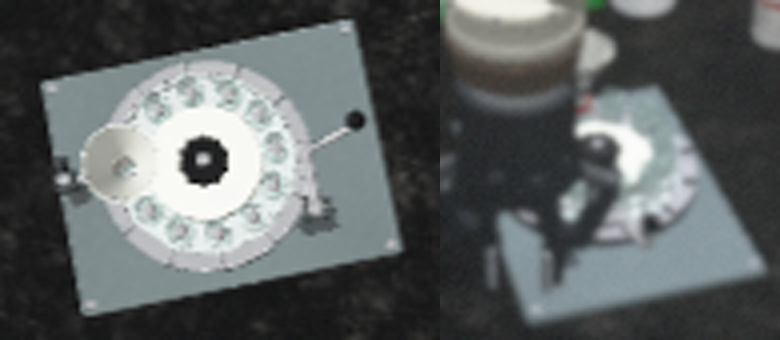

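The funnel is clear, with a grey patch at the spout (124,166). The pawl knob is at (355,120) and there is no stray ball on the plate. One last numeric check of the knob and of a neighbouring vial.

```bash
python3 - <<'E'
from h import *
d=cap("top"); t=np.radians(12.09);Rm=np.array([[np.cos(t),-np.sin(t)],[np.sin(t),np.cos(t)]])
T=lambda u,v:((u+.5)/4+189.5,(v+.5)/4+149.5)
for n,p,z in[("knob",(355,120),.078),("v-",(148,209),.068),("v+",(157,107),.068),("op",(276,147),.068)]:
    w=Rm.T@(onz(d,*T(*p),z)[:2]-[.5664,.1866])*1000; print(n,w,np.hypot(*w),np.degrees(np.arctan2(w[1],w[0]))-90)
p=np.asarray(d["pixels"]);print(p[189:194,218:224].mean(2).round())
h=cv2.cvtColor(p,cv2.COLOR_RGB2HSV)[180:205,208:235];print("red px in funnel",(((h[...,0]<8)|(h[...,0]>170))&(h[...,1]>60)).sum())
E
```

```text
knob [   4.16210685 -139.39124461] 139.45336929353772 -178.2897037504068
v- [-35.47466885  55.61724005] 65.96763994670486 32.53119023586753
v+ [53.27343717 30.89113582] 61.58182670288874 -59.89226902370468
op [ -3.76406294 -66.28184572] 66.38863789769786 -183.25026451216556
[[158. 163. 154. 142. 183. 220.]
 [171. 130. 138. 151. 142. 188.]
 [133. 119. 138. 158. 163. 167.]
 [129. 130. 154. 154. 195. 235.]
 [135. 128. 152. 189. 192. 176.]]
red px in funnel 0
```

```bash
python3 -c "
from h import *
print(ctrl.hand_in())"
```

```text
the job is handed in; nothing more can be done
None
```

I indexed the carousel back one notch, dropped the ball over the funnel mouth and handed the job in at about 15 s. No verdict came back, and I could not see the ball on the vial floor itself.

- **Pawl and drum:** I lifted the pawl about 0.25 rad and let it down between the notches, so the drum could run on to the target notch.
- **Ball:** I took it from the blue rest and released it centred over the funnel mouth to within about 1 mm. I then backed the arm off so it touches nothing.

**Last checks:**
- **Knob:** it is back at own (4.2, -139.4) mm, against (4, -140) for a seated pawl.
- **Red vial:** before the release, the side view showed the red collar straight under the spout.
- **Vial angles:** rough readings from the top picture agree with the target notch to about 3°. That is no tighter than the allowed band, so the seated pawl and the collar view are the better evidence.
- **Ball:** the rest was empty after the pick. No stray ball showed in the last picture of the carousel plate, only a grey patch in the spout.
- **Bystanders:** I saw no contact with any of them, but I did not re-measure their positions.
- **Wrist:** over the ball rest, joint 6 stood at its 3.14 rad limit (measured 3.1405). I turned the wrist back before moving on.

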